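# Close the mould box with its slide-in end board

### The arm

A 6-joint arm with a two-finger parallel gripper is mounted at the origin on a cart in front of the work surface, level with it; the furniture and walls round the work are solid. World frame = base frame: x ahead of the robot, y to its left, z up, the work surface at z = 0. Lengths are in m, angles in rad, forces in N, time in s.
With the tool pointing down it reaches from about 0.425 to 0.95 m from the base axis. Payload 3.5 kg.
Tool frame: the origin (TCP) lies on the centre line of the jaws, within the pads' length; the fingertips stand 19 mm ahead of it and the grasp point (between the pads) is the TCP; z points along the fingers, y is the line along which they close (so a half turn about z gives the same grasp; the last joint's range is limited). The gripper opens to 85 mm and grips with 20 to 120 N. Pads are 22 mm wide; open, the fingers measure 114 mm over their backs; the gripper's body (76 mm by 85 mm) begins 54 mm behind the grasp point. The pads swing forward as they close: fully open they stand 13 mm farther back than shut.
Start: joints at [-1.436, 0.286, 1.577, -0, 1.279, -0.15], TCP at [0.19, -0.648, 0.25] pointing down, gripper open.
Joint ranges: [-2.77, 2.77], [-0.9, 2.22], [0.21, 2.48], [-1.53, 4.67], [0.24, 2.81], [-2.84, 2.84]. Speed limits (rad/s): [2.79, 2.79, 3.14, 3.14, 3.14, 3.14].

### API

Orientations are given as a unit quaternion [x, y, z, w].
In Python, from plant import ctrl, imaging gives the robot as it stands. The module is installed in compiled form; this text tells all that it offers.
- The arm moves only by the shell command python3 -m handwheel 'ROWS' [OPENING] [FORCE]. ROWS is JSON, one flat list of numbers, 6 for each row, row after row: the shift along the world's x, y, z in units of 150 mm (1.0 is 150 mm), then the turn, a rotation vector about the world's x, y, z in units of 90 degrees (1.0 is 90 degrees). In form: [tx, ty, tz, rx, ry, rz, tx, ty, tz, rx, ry, rz, ...]. A call has 1 to 5 rows; each row shifts and turns the commanded pose from where the row before left it; what a row does not reach is not made up. A row lasts 1/12 s, in which the tool goes at most 41.7 mm and 7.16 degrees, less where a joint would pass 70% of its speed; a pose out of reach is approached as far as the arm can. A call with a number of a shift or a turn outside -1 to 1 is refused whole. A call with a gripper value outside its range is refused whole. OPENING is the opening, from 0 (shut) to 1 (fully open), set as the call begins (- or left out, the last holds). The fingers move at their own pace and stop on an object; FORCE is the grip in N (left out, the last holds). Time passes only in rows, so rows that do not move let the fingers close. It gives the time, the measured TCP pose, the force, the opening and the grip force at its end, in the units of the state.
- ctrl.get_state(): the state, without advancing time (a new reading comes with each control period).
- imaging.read_camera(name): name is "side" or "top"; returns (picture, depth): 480x640x3 uint8, blue, green, red; 480x640 float32, m along the optical axis (not along the pixel's ray), 0 where there is no reading.
- imaging.get_calibration(name): a dict with "fovy" (degrees; the focal length in pixels is half the picture's height over the tangent of half this angle, whatever the lens; pixels are square), "cx", "cy" (the principal point, pixels), "distortion" ([k1, k2, p1, p2, k3] as OpenCV has them; the pictures are not rectified), "R" (3x3) and "t" (3): a world point X has camera coordinates R X + t. Camera axes: x right, y down, z forward; pixel columns grow to the right and rows downward; lengths in m; the calibration is good to about 2 mm. A picture is of the moment at which its call begins. get_calibration takes no time and is no camera call.
- ctrl.sign_off(): hands the job in; it is judged then, once.
The state is a dict: "time": time; "qpos": joint angles; "dq": joint speeds; "joint_efforts": joint torques, N m; "eef_pos": TCP position; "tcp_rot": TCP orientation; "contact_force": force on the tool from outside, world axes, zero at the start; "wrist_torque": the same for the moment, N m; "opening": opening from 0.0 (shut) to 1.0 (fully open); "finger_force": force on a finger pad.
Only numpy, scipy, OpenCV 4.12 (cv2) and the standard library are available. Lean on these libraries where they do the work, as an engineer would, in place of code of your own. Each camera call takes 0.05 s, during which the arm holds its last target. There are 200 camera calls.

### The job

The plywood mould box is ready for pouring except for its open end. Lift the wide board up and off its hook on the rack and slide it down into the two grooves at the open end of the box until it sits fully home on the box floor, then let go. Leave the narrow board hanging on its hook and everything else on the worktop where it is.

Things in the scene. Friction and masses are not known exactly. Their poses are not given: they have to be found in the camera images.
- wide_board: the board to fit: plywood, 10 mm thick; panel 110 wide x 60 high mm with 5 mm bevels at its lower corners; central grip tab on top 44 wide x 48 high (108 mm overall) with a round 22 mm hole, by which it hangs from a hook, free to swing a little. Origin: centre of its lower edge; x through the thickness, y along the width, z up. Front and back alike. 50 to 100 g
- wide_board_hole (a point): centre of the wide board's hanging hole, 80 mm above its lower edge (20 mm above the panel's top, 28 mm below the tab's top)
- narrow_board: the board to leave hanging: the same make, height, tab and hole, but its panel is only 76 mm wide; same axes. The two boards may hang on either hook
- narrow_board_hole (a point): centre of the narrow board's hanging hole
- rack: fixed wooden rack, top of its strip 187 mm high, with two hooks of 6 mm wire 132 mm apart, pointing along the rack's -x (to the robot). Origin: on the worktop under the foot's middle; y along the strip, whose face is 56 mm behind the hook seats. A seat is level for 16 mm, then the nose rises 10 mm over 15 mm: raise a board 11 to 15 mm and draw it off along -x by 40 mm or more
- hook_left (a point): middle of the wire at the seat of the hook at the rack's +y side, 165 mm above the worktop; a board hangs with the top of its hole on this seat
- hook_right (a point): the same for the hook at the rack's -y side
- mould_box: fixed plywood box 186 x 160 mm, floor 12 mm thick, walls 60 mm high (tops at 72 mm), closed at +x, open at -x (to the robot), a flat cast disc glued inside. Origin: on the worktop under its middle; x along its length. An upright groove in each side wall, 60 mm from the middle toward -x: 14 mm wide, 6 mm deep, groove bottoms 114 mm apart, walls 102 mm apart, 5 mm bevels at the mouth
- groove_floor (a point): middle of the line between the two grooves, on the box floor, 12 mm above the worktop: the board's origin comes here when it is fully home, its width along the box's y
- groove_mouth (a point): the same point at the top of the walls, 72 mm above the worktop
- mixing_cup_green: small loose cup, 62 mm across, 56 mm high, upright; origin under its middle
- tape_roll: loose tape roll lying flat, 90 mm across, 20 mm high; origin under its middle

How it is judged:
On the way:
1. the wide board has been lifted off its hook and drawn clear in front of the rack, still held up (distance between wide_board_hole and hook_left above 0.045 m and distance between wide_board_hole and hook_right above 0.045 m and height (world z) of wide_board above 0.05 m and contact force between wide_board and the fingers above 0.5 N), for 0.1 s.
At the end, for the whole second after the job is handed in: wide board upright (7 degrees) in both grooves, lower edge within 4 mm of the box floor, origin within 8 mm of groove_floor, at rest; narrow board still on its hook (hole within 20 mm of its start); cup and tape roll within 40 mm of where they stood (z of wide_board in the frame of groove_floor below 0.004 m and distance between wide_board and groove_floor below 0.008 m and angle between the y axis of wide_board and the y axis of mould_box, either way round below 0.12 rad and angle between wide_board's own z axis and vertical below 0.12 rad and linear speed of wide_board below 0.02 m/s and distance of narrow_board_hole from where it was at the start of the episode below 0.02 m and distance of each of mixing_cup_green, tape_roll from where it was at the start of the episode below 0.04 m); the robot touches nothing.
It fails at once if the narrow board is knocked or taken off its hook (distance of narrow_board_hole from where it was at the start of the episode above 0.03 m).
It fails at once if a loose bystander is pushed away (distance of any of mixing_cup_green, tape_roll from where it was at the start of the episode above 0.05 m).
It also fails if it takes over 40 s, if anything falls off the work surface, if the arm or the gripper's body presses on something with over 40 N, if the wrist force passes 120 N, or if a joint passes its speed limit or range.

## Working session

There is one attempt and no reset: what is moved stays moved. The work goes in short steps, Python scripts to look and compute and a shell command to move; the robot and the scene stay as the last step left them, time stands still between calls to the robot, and variables do not carry over. Pictures are saved under pics/ and viewed, at most 10 in all, crops included, and the job is handed in when it is done.

```bash
mkdir -p pics; python3 - <<'E'
from plant import ctrl, imaging
import cv2,numpy as np
s=ctrl.get_state();print({k:np.round(v,3) for k,v in s.items()})
for n in("side","top"):
    p,d=imaging.read_camera(n);cv2.imwrite(f"pics/{n}0.png",p);np.savez(f"pics/{n}0.npz",p=p,d=d)
    c=imaging.get_calibration(n);print(n,c, "cam pos",-np.array(c["R"]).T@np.array(c["t"]))
E
```

```text
{'time': np.float64(0.0), 'qpos': array([-1.436,  0.287,  1.578,  0.   ,  1.279, -0.15 ]), 'dq': array([ 0.002, -0.001, -0.002,  0.002, -0.001, -0.   ]), 'joint_efforts': array([-1.0000e-03, -4.0599e+01, -2.9262e+01, -0.0000e+00,  6.0000e-03,
       -0.0000e+00]), 'eef_pos': array([ 0.19 , -0.647,  0.249]), 'tcp_rot': array([ 0.99 ,  0.142,  0.   , -0.001]), 'contact_force': array([-0.789, -0.025, -1.195]), 'wrist_torque': array([-0.021,  0.042,  0.01 ]), 'finger_force': np.float64(0.0), 'opening': np.float64(1.002)}
side {'fovy': 47.996506354591425, 'cx': 325.2875869513467, 'cy': 237.9261629875009, 'distortion': array([-0.0806304,  0.       ,  0.       ,  0.       ,  0.       ]), 'R': array([[ 0.98138689, -0.19182187, -0.0091731 ],
       [-0.10981945, -0.52138401, -0.84622598],
       [ 0.15754194,  0.83148246, -0.5327452 ]]), 't': array([-0.44780708,  0.29127505,  0.81745333])} cam pos [ 0.34267648 -0.61373115  0.67787107]
top {'fovy': 46.731793732070614, 'cx': 323.60360390767136, 'cy': 248.3564458257618, 'distortion': array([0.02524485, 0.        , 0.        , 0.        , 0.        ]), 'R': array([[-0.06758804, -0.99770396,  0.00432019],
       [-0.9694526 ,  0.06464966, -0.23660533],
       [ 0.23578278, -0.02017991, -0.97159624]]), 't': array([0.24225101, 0.52076525, 0.91698308])} cam pos [0.30502168 0.22653214 1.01310657]
```

View pics/side0.png

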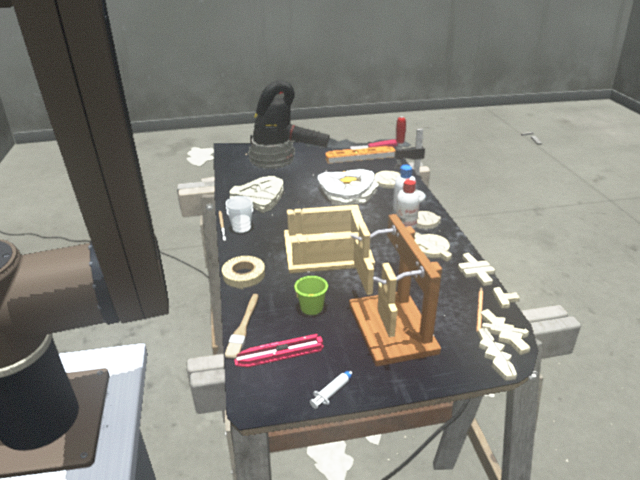

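View pics/top0.png

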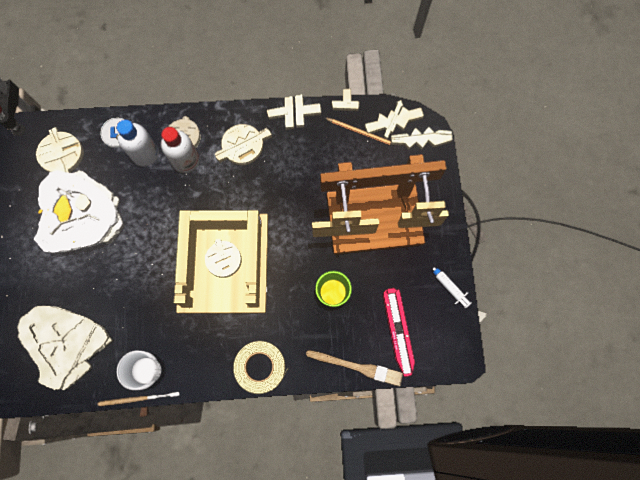

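The side view shows the rack at about (400,290) with its boards, and the box at about (325,235). In the top view the wide board hangs on the left (+y) hook (px 313-378, row ~226) and the narrow one on the right hook (402-447, row ~216). The box is at (222,262), the cup at (333,290) and the tape at (260,367).

```bash
cat > h.py <<'E'
import numpy as np,cv2
from plant import imaging
def cal(n):
    c=imaging.get_calibration(n);f=240/np.tan(np.radians(c["fovy"]/2))
    K=np.array([[f,0,c["cx"]],[0,f,c["cy"]],[0,0,1]]);return K,np.array(c["distortion"]),np.array(c["R"]),np.array(c["t"])
def rays(n,uv):
    K,D,R,t=cal(n);q=cv2.undistortPoints(np.array(uv,float).reshape(-1,1,2),K,D)[:,0]
    return -R.T@t,np.c_[q,np.ones(len(q))],R
def plane(n,uv,z):
    o,q,R=rays(n,uv);w=q@R;return o+w*((z-o[2])/w[:,2])[:,None]
def xyz(n,d):
    v,u=np.mgrid[:480,:640];o,q,R=rays(n,np.c_[u.ravel(),v.ravel()])
    return (o+(q*d.ravel()[:,None])@R).reshape(480,640,3)
E
python3 - <<'E'
from h import *
for n in("top","side"):
    z=np.load(f"pics/{n}0.npz");X=xyz(n,z["d"]);p=z["p"]
    hsv=cv2.cvtColor(p,cv2.COLOR_BGR2HSV)
    print(n,"table z",np.median(X[...,2][(hsv[...,2]<45)&(abs(X[...,2])<.03)&(z['d']>0)]))
    m=(hsv[...,0]>12)&(hsv[...,0]<35)&(hsv[...,1]>40)&(hsv[...,2]>110)&(z["d"]>0)
    for lo,hi in((.165,.25),(.14,.165),(.085,.14),(.06,.085),(.003,.03)):
        mm=(m&(X[...,2]>lo)&(X[...,2]<hi)).astype(np.uint8)
        k,L,st,ce=cv2.connectedComponentsWithStats(mm)
        for i in range(1,k):
            if st[i,4]>25:
                q=X[L==i]; print(lo,st[i],np.round(np.median(q,0),4),np.round(np.percentile(q,2,0),4),np.round(np.percentile(q,98,0),4))
a=np.load("pics/top0.npz")["p"]
c1=cv2.resize(a[150:260,305:460],None,fx=5,fy=5,interpolation=2)
cv2.imwrite("pics/c1.png",c1)
b=np.load("pics/side0.npz")["p"]
cv2.imwrite("pics/c2.png",cv2.resize(b[195:365,275:450],None,fx=3.5,fy=3.5,interpolation=2))
cv2.imwrite("pics/c3.png",cv2.resize(a[200:320,165:285],None,fx=5,fy=5,interpolation=2))
E
```

```text
top table z 0.0002796482624660701
0.165 [ 321  155  125   28 1151] [0.6263 0.105  0.1869] [0.6159 0.0139 0.1746] [0.65   0.2013 0.1901]
0.165 [416 202  29   8 185] [0.5642 0.0393 0.1854] [0.5594 0.0178 0.1824] [0.5697 0.0603 0.1884]
0.165 [332 211  29   8 193] [0.5582 0.1707 0.185 ] [0.553  0.1492 0.1719] [0.5637 0.1922 0.1882]
0.085 [439 211   9   6  41] [0.563  0.0074 0.1369] [0.5591 0.0014 0.1344] [0.5678 0.0148 0.1391]
0.085 [400 212  12   7  58] [0.5647 0.0689 0.137 ] [0.5598 0.0606 0.1324] [0.5694 0.0766 0.1393]
0.085 [359 219  20   7 105] [0.5576 0.1307 0.1373] [0.5532 0.1159 0.1341] [0.5626 0.1459 0.1396]
0.085 [312 221  21   7 116] [0.5582 0.2091 0.1372] [0.5536 0.1933 0.1347] [0.5634 0.2246 0.1397]
0.06 [ 174  211   85   93 2556] [0.5545 0.3871 0.072 ] [0.4535 0.3228 0.0656] [0.6142 0.4627 0.0755]
0.003 [343  89   8  12  54] [0.8608 0.1379 0.0108] [0.8482 0.1313 0.0077] [0.8714 0.1467 0.0146]
0.003 [332 103  26   6  43] [0.8317 0.1441 0.0102] [0.8275 0.1224 0.0061] [0.8404 0.1694 0.014 ]
0.003 [267 109  15   9  26] [0.8238 0.2919 0.0094] [0.8218 0.2722 0.0051] [0.8388 0.298
[... 5003 characters left out ...]
0.003 [233 293  26  43 320] [0.3413 0.1846 0.0132] [0.3181 0.1335 0.0089] [0.3645 0.2448 0.0161]
0.003 [ 350  292   91   72 3017] [0.5862 0.0871 0.0172] [0.5436 0.0213 0.0126] [0.659  0.1821 0.0256]
0.003 [494 293  15  15  42] [0.8329 0.122  0.0078] [0.8302 0.1157 0.0034] [0.843  0.1537 0.0123]
0.003 [500 338  29  16  80] [0.8014 0.0111 0.0084] [ 0.7861 -0.0083  0.0035] [0.8179 0.0323 0.0128]
0.003 [225 344  17  14  50] [0.3085 0.0893 0.0087] [0.2958 0.0827 0.005 ] [0.3249 0.1089 0.0131]
0.003 [ 67 373  13   6  32] [0.0377 0.0866 0.0127] [0.0291 0.0787 0.0101] [0.0485 0.0929 0.0152]
0.003 [   0  434   66   40 1442] [ 0.0101 -0.0758  0.0128] [-0.04   -0.095   0.0103] [ 0.0525 -0.0471  0.0152]
```

View pics/c1.png

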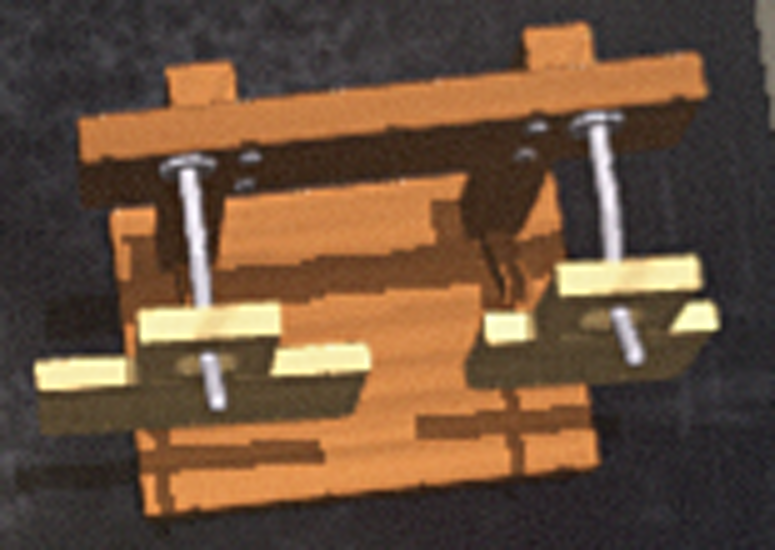

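View pics/c2.png

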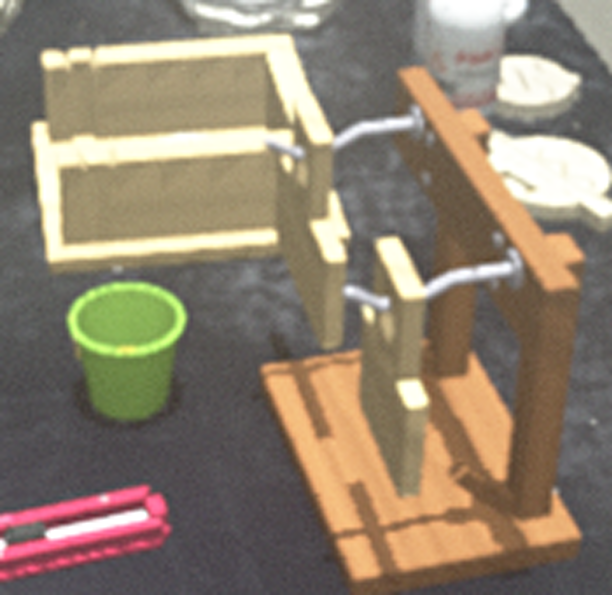

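View pics/c3.png

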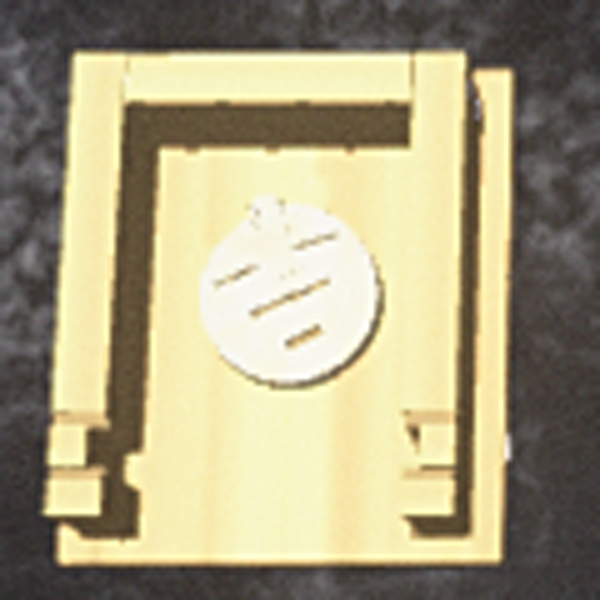

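Crop c1 shows the wide board's tab top at (210,322) and its panel shoulders at (85,372) and (320,358), with the hook wire through the hole. In c3 the two grooves are at rows ~412-475 (crop), left wall x≈45-85, right wall x≈420-455; the floor sticks out past the walls on the right and at the front. I'll grip the tab by its two side edges, closing along y, which keeps the fingers clear of the hook wire.

```bash
cat > m.py <<'E'
from h import *
z=np.load("pics/top0.npz");p=z["p"];X=xyz("top",z["d"]);g=cv2.GaussianBlur(cv2.cvtColor(p,cv2.COLOR_BGR2GRAY),(3,3),0).astype(float)
def edge(a0,a1,b0,b1,axis,sign,zz):  # axis 0: scan rows b for columns a ; axis1: scan cols b for rows a
    pts=[]
    for a in range(a0,a1):
        l=g[b0:b1,a] if axis==0 else g[a,b0:b1]
        d=np.gradient(l)*sign;i=int(np.argmax(d))
        if d[i]<8: continue
        o=0
        if 0<i<len(d)-1:
            q=d[i-1]-2*d[i]+d[i+1];o=.5*(d[i-1]-d[i+1])/q if q else 0
        b=b0+i+o;pts.append((a,b) if axis==0 else (b,a))
    W=plane("top",pts,zz)[:,:2]
    for _ in range(3):
        c=np.median(W,0);vx,vy,x0,y0=cv2.fitLine(W.astype(np.float32),cv2.DIST_HUBER,0,.01,.01).ravel()
        r=(W-[x0,y0])@[-vy,vx];W=W[abs(r)<max(2*np.std(r),3e-4)]
    return x0,y0,(np.degrees(np.arctan2(vy,vx))+90)%180-90,len(W),np.std(r)
L=lambda n,e:print(n,np.round(e[:2],4),"ang",round(float(e[2]),2),e[3],round(float(e[4]),5))
L("wall back outer",edge(185,250,205,216,0,1,.072))
L("wall back inner",edge(195,245,215,224,0,-1,.072))
L("wall left outer",edge(215,280,172,184,1,1,.072))
L("wall left inner",edge(224,280,184,194,1,-1,.072))
L("wall right outer",edge(218,285,250,263,1,-1,.072))
L("floor front",edge(180,262,307,318,0,-1,.012))
L("floor right",edge(225,305,260,274,1,-1,.012))
L("strip top back",edge(330,338,155,185,0,1,.187))
L("strip top front",edge(345,408,168,188,0,-1,.187))
L("tab front",edge(334,360,212,222,0,-1,.185))
L("tab back",edge(334,360,207,216,0,1,.185))
L("panL back",edge(314,330,217,226,0,1,.137))
L("panR back",edge(362,378,213,224,0,1,.137))
L("panL front",edge(314,331,223,232,0,-1,.137))
L("panR front",edge(362,377,220,230,0,-1,.137))
E
python3 m.py; python3 - <<'E'
from h import *
z=np.load("pics/top0.npz")
# tab ends, grooves
print(plane("top",[(333,214.5),(361,214)],.185))
for n,uv in dict(gl_back=(181,282.4),gl_front=(181,294),gr_back=(254,282.2),gr_front=(253.5,294)).items(): print(n,plane("top",[uv],.072))
cv2.imwrite("pics/c4.png",cv2.resize(z["p"][270:315,170:270],None,fx=8,fy=8,interpolation=cv2.INTER_NEAREST))
E
```

```text
wall back outer [0.6161 0.3974] ang 86.23 61 8e-05
wall back inner [0.5968 0.3864] ang 86.35 42 5e-05
wall left outer [0.5665 0.4606] ang -3.78 63 0.00018
wall left inner [0.5292 0.4443] ang -3.71 56 0.00012
wall right outer [0.5504 0.3227] ang -3.71 67 0.00011
floor front [0.4423 0.399 ] ang 86.3 82 0.0001
floor right [0.536  0.3128] ang -3.77 60 0.00019
strip top back [0.629  0.1853] ang -88.55 8 0.00014
strip top front [0.6172 0.1152] ang -87.41 51 0.00019
tab front [0.5533 0.1735] ang 89.74 24 0.0001
tab back [0.564  0.1704] ang 89.63 25 0.00013
panL back [0.5638 0.2095] ang 87.88 15 0.00012
panR back [0.5632 0.1304] ang -89.01 16 0.00036
panL front [0.5536 0.2092] ang -89.42 17 0.00013
panR front [0.5533 0.1339] ang -89.91 15 0.00012
[[0.55915264 0.19106337 0.185     ]
 [0.55706801 0.14747851 0.185     ]]
gl_back [[0.48977295 0.45480067 0.072     ]]
gl_front [[0.4696898  0.45492603 0.072     ]]
gr_back [[0.48170521 0.33022922 0.072     ]]
gr_front [[0.46133785 0.33184802 0.072     ]]
```

View pics/c4.png

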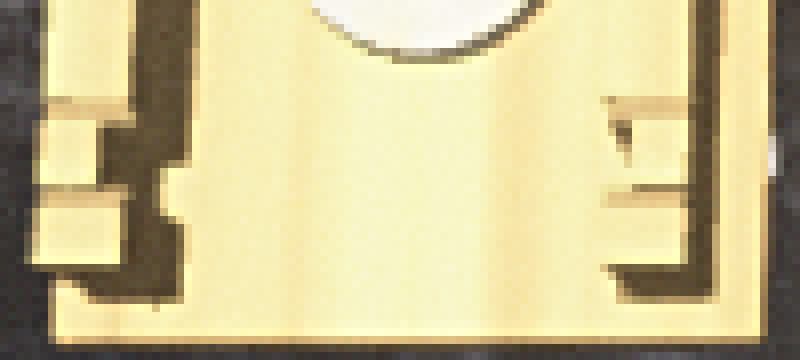

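Crop c4 shows the bevelled groove mouths at rows 97-199 (crop), i.e. image row ≈288.5, in both walls.
- **Box:** yaw is -3.73°, and the wall midline agrees with the floor edge. That puts groove_floor at (0.4753, 0.3970), and the front floor edge +33 mm agrees with the groove pixels to within 0.6 mm.
- **Board:** centre is (0.5585, 0.170), yaw about 0, tab top at 0.185.

Now I'll approach.

```bash
python3 -m handwheel '[0.2,0.18,0.06,0,0,-0.045,0.2,0.18,0.06,0,0,-0.045,0.2,0.18,0.06,0,0,-0.045,0.2,0.18,0.06,0,0,-0.046,0.2,0.18,0.06,0,0,0]' 1
python3 -m handwheel '[0.08,0.25,0,0,0,0,0.08,0.25,0,0,0,0,0.08,0.25,0,0,0,0,0.08,0.25,0,0,0,0,0.08,0.25,0,0,0,0]'
python3 -m handwheel '[0.08,0.25,0,0,0,0,0.08,0.25,0,0,0,0,0.08,0.25,0,0,0,0,0.08,0.25,0,0,0,0,0.08,0.25,0,0,0,0]'
python3 -m handwheel '[0.08,0.25,0,0,0,0,0.08,0.25,0,0,0,0,0.08,0.25,0,0,0,0,0.08,0.25,0,0,0,0,0.08,0.25,0,0,0,0]'
python3 -m handwheel '[0.08,0.25,0,0,0,0,0.08,0.25,0,0,0,0,0,0,0,0,0,0,0,0,0,0,0,0]'
```

```text
time: 0.52
eef_pos: [0.3406, -0.5112, 0.295]
tcp_rot: [1.0, -0.001, -0.0, -0.001]
contact_force: [0.9, -0.1, -0.5]
opening: 1.005
finger_force: 0.0
time: 0.93
eef_pos: [0.3998, -0.3232, 0.2947]
tcp_rot: [1.0, 0.0, -0.0, -0.0]
contact_force: [0.7, 0.5, -0.1]
opening: 0.999
finger_force: 0.0
time: 1.35
eef_pos: [0.4596, -0.1358, 0.295]
tcp_rot: [1.0, 0.0, -0.0, -0.0]
contact_force: [0.2, -0.1, -0.8]
opening: 0.996
finger_force: 0.0
time: 1.77
eef_pos: [0.5196, 0.0518, 0.295]
tcp_rot: [1.0, 0.0, -0.0, 0.0]
contact_force: [0.7, -0.3, -0.3]
opening: 1.0
finger_force: 0.0
time: 2.1
eef_pos: [0.5434, 0.1265, 0.2944]
tcp_rot: [1.0, 0.002, -0.001, 0.0]
contact_force: [1.0, 0.7, -0.3]
opening: 1.001
finger_force: 0.0
```

```bash
python3 -m handwheel '[0.1,0.145,0,0,0,0,0,0.145,0,0,0,0,0,0,-0.2,0,0,0,0,0,-0.1,0,0,0,0,0,0,0,0,0]'; python3 - <<'E'
from h import *
p,d=imaging.read_camera("top");cv2.imwrite("pics/t2.png",cv2.resize(p[100:300,250:480],None,fx=3,fy=3))
p,d=imaging.read_camera("side");cv2.imwrite("pics/s2.png",cv2.resize(p[150:330,280:460],None,fx=3,fy=3))
E
```

```text
time: 2.52
eef_pos: [0.5562, 0.1667, 0.2454]
tcp_rot: [1.0, -0.0, -0.004, 0.001]
contact_force: [-0.3, 0.2, -0.6]
opening: 1.001
finger_force: 0.0
```

View pics/s2.png

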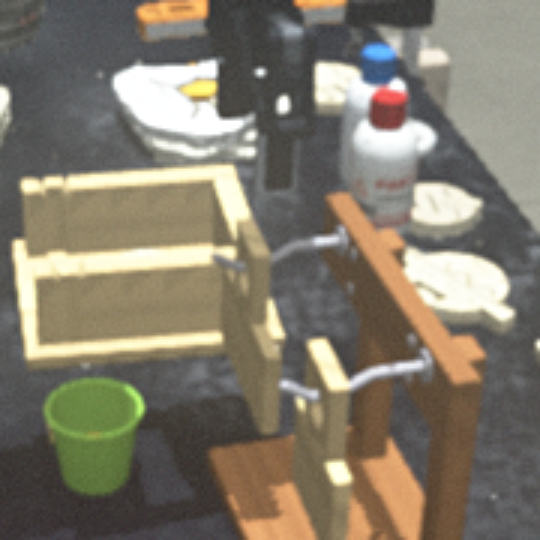

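The side view shows the gripper at (270,100) in the crop, open above the wide board's tab (255,240), with its fingers along y and clear of the strip. Next I descend.

```bash
python3 -m handwheel '[0.005,0.01,-0.15,0,0,0,0,0,-0.15,0,0,0,0,0,-0.15,0,0,0,0,0,-0.1,0,0,0,0,0,0,0,0,0]'; python3 -m handwheel '[0,0,0,0,0,0,0,0,0,0,0,0]'
```

```text
time: 3.03
eef_pos: [0.5581, 0.1686, 0.1656]
tcp_rot: [1.0, -0.0, -0.002, 0.0]
contact_force: [-0.4, -0.9, -0.2]
opening: 1.001
finger_force: 0.0
time: 3.2
eef_pos: [0.5609, 0.1694, 0.1703]
tcp_rot: [1.0, -0.0, 0.002, -0.0]
contact_force: [-0.0, -0.3, 0.2]
opening: 0.999
finger_force: 0.0
```

```bash
python3 -m handwheel '[0,0,-0.03,0,0,0,0,0,0,0,0,0,0,0,0,0,0,0]'; python3 -m handwheel '[0,0,0,0,0,0,0,0,0,0,0,0,0,0,0,0,0,0,0,0,0,0,0,0,0,0,0,0,0,0]' 0 40; python3 -m handwheel '[0,0,0,0,0,0,0,0,0,0,0,0,0,0,0,0,0,0]';python3 - <<'E'
from plant import ctrl
for i in range(2):
  s=ctrl.get_state();print(s["eef_pos"],s["tcp_rot"],s["opening"],s["finger_force"])
E
```

```text
time: 3.45
eef_pos: [0.5598, 0.1697, 0.1642]
tcp_rot: [1.0, 0.0, 0.001, -0.0]
contact_force: [0.4, 0.2, -0.1]
opening: 0.996
finger_force: 0.0
time: 3.87
eef_pos: [0.5595, 0.1698, 0.1635]
tcp_rot: [1.0, 0.0, 0.0, -0.0]
contact_force: [-0.4, -0.4, 0.6]
opening: 0.506
finger_force: 41.7
time: 4.12
eef_pos: [0.5595, 0.1698, 0.1635]
tcp_rot: [1.0, 0.0, 0.0, -0.0]
contact_force: [-0.4, 0.5, 2.3]
opening: 0.513
finger_force: 41.7
[0.55949408 0.16975122 0.16352583] [ 9.99999968e-01  2.33413996e-04  9.19813062e-05 -4.35542928e-05] 0.5129465119556189 41.6975873708725
[0.55949408 0.16975122 0.16352583] [ 9.99999968e-01  2.33413996e-04  9.19813062e-05 -4.35542928e-05] 0.5129465119556189 41.6975873708725
```

```bash
python3 -m handwheel '[0,0,0.045,0,0,0,0,0,0.042,0,0,0,0,0,0,0,0,0,0,0,0,0,0,0]'; python3 -m handwheel '[-0.08,-0.004,0,0,0,0,-0.08,-0.004,0,0,0,0,-0.08,-0.004,0,0,0,0,-0.08,-0.003,0,0,0,0,-0.08,-0.003,0,0,0,0]'; python3 -m handwheel '[0,0,0.05,0,0,0,0,0,0,0,0,0,0,0,0,0,0,0]'; python3 - <<'E'
from h import *
p,d=imaging.read_camera("side");q,_=imaging.read_camera("top");cv2.imwrite("pics/s3.png",np.hstack([cv2.resize(p[150:350,270:450],(400,444)),cv2.resize(q[100:320,270:470],(400,444))]))
E
```

```text
time: 4.45
eef_pos: [0.5599, 0.1697, 0.1772]
tcp_rot: [1.0, 0.0, 0.001, -0.0]
contact_force: [0.0, -0.3, -0.7]
opening: 0.503
finger_force: 41.8
time: 4.87
eef_pos: [0.4987, 0.1669, 0.176]
tcp_rot: [1.0, 0.0, -0.0, 0.0]
contact_force: [1.2, -0.0, -0.1]
opening: 0.508
finger_force: 41.7
time: 5.12
eef_pos: [0.5006, 0.1671, 0.185]
tcp_rot: [1.0, 0.0, 0.001, -0.0]
contact_force: [0.0, -0.0, -0.2]
opening: 0.506
finger_force: 41.7
```

View pics/s3.png

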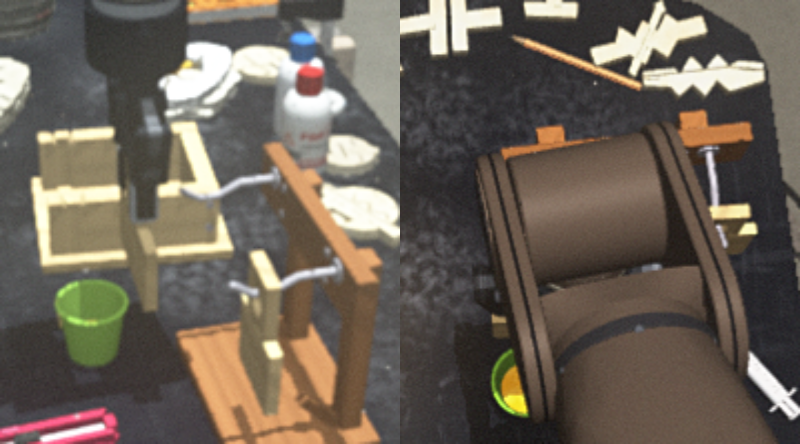

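The wide board is off its hook and in the gripper (crop 145,250). The left hook is empty at (230,185) and the narrow board is still on its hook at (262,330). Next I carry it over the box.

```bash
python3 -m handwheel '[0,0,0.1,0,0,0,0,0.1,0.067,0,0,0,-0.02,0.18,0,0,0,-0.02,-0.02,0.18,0,0,0,-0.0214,-0.03,0.18,0,0,0,0]'; python3 -m handwheel '[-0.03,0.18,0,0,0,0,-0.03,0.18,0,0,0,0,-0.03,0.18,0,0,0,0,-0.004,0.18,0,0,0,0,0,0.173,0,0,0,0]';python3 -m handwheel '[0,0,0,0,0,0,0,0,0,0,0,0,0,0,0,0,0,0,0,0,0,0,0,0]';python3 - <<'E'
from h import *
p,d=imaging.read_camera("side");np.savez("pics/side4.npz",p=p,d=d);q,e=imaging.read_camera("top");np.savez("pics/top4.npz",p=q,d=e)
cv2.imwrite("pics/s4.png",np.hstack([cv2.resize(p[150:290,260:400],(400,400),interpolation=2),cv2.resize(q[180:330,150:300],(400,400),interpolation=2)]))
E
```

```text
time: 5.63
eef_pos: [0.4897, 0.2639, 0.2092]
tcp_rot: [0.999, -0.034, 0.0, -0.0]
contact_force: [0.8, -0.1, -1.0]
opening: 0.509
finger_force: 41.7
time: 6.05
eef_pos: [0.4748, 0.3986, 0.2085]
tcp_rot: [0.999, -0.032, -0.0, 0.0]
contact_force: [0.7, -0.3, -1.2]
opening: 0.509
finger_force: 41.7
time: 6.38
eef_pos: [0.4751, 0.396, 0.2086]
tcp_rot: [0.999, -0.033, -0.0, 0.0]
contact_force: [0.7, -1.1, -0.1]
opening: 0.509
finger_force: 41.6
```

View pics/s4.png

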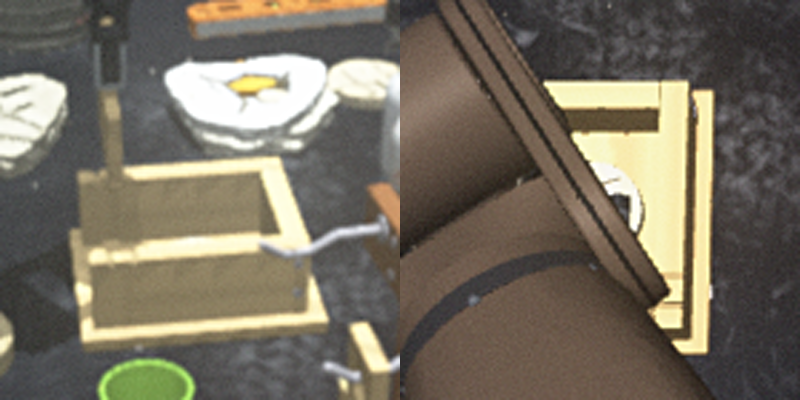

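The side picture shows the board above the box at crop (113,135), over the grooves, with the top view mostly hidden by the arm. I'll check its pose and tilt from the side depth.

```bash
python3 - <<'E'
from h import *
for f in("side0","side4"):
    z=np.load(f"pics/{f}.npz");X=xyz("side",z["d"]);hsv=cv2.cvtColor(z["p"],cv2.COLOR_BGR2HSV)
    x0,y0,a,zl=(.5585,.170,0,.077) if f=="side0" else (.4753,.397,np.radians(-3.73),.122)
    U=X[...,:2]-[x0,y0];s=U[...,0]*np.cos(a)+U[...,1]*np.sin(a);t=-U[...,0]*np.sin(a)+U[...,1]*np.cos(a);h=X[...,2]-zl
    m=(abs(s)<.015)&(abs(t)<.07)&(h>-.01)&(h<.12)&(z["d"]>0)&(hsv[...,1]>40)
    for lo,hi in((-.01,.02),(.02,.04),(.04,.057),(.065,.11)):
        k=m&(h>lo)&(h<hi);
        if k.sum()>8: print(f,lo,k.sum(),"s",np.round(np.percentile(s[k],[3,20,50,80,97])*1e3,1),"t",np.round(np.percentile(t[k],[2,98])*1e3,1),"hmin",round(h[k].min()*1e3,1))
# wall inner/groove in side0: wall-top points
E
```

```text
side0 -0.01 144 s [-3.2 -2.8 -2.4 -1.4  5.9] t [-55.5  49.8] hmin 2.0
side0 0.02 180 s [-3.2 -2.8 -2.4 -1.4  5.3] t [-55.7  50.6] hmin 20.1
side0 0.04 163 s [-3.2 -2.8 -2.5 -1.4  4.9] t [-55.8  51.2] hmin 40.0
side0 0.065 238 s [-3.3 -2.7 -1.1  3.6  6.7] t [-23.   20.8] hmin 65.0
side4 -0.01 45 s [-4.1 -3.9 -2.3  2.   4.2] t [-58.   30.6] hmin 2.8
side4 0.02 64 s [-4.  -3.8 -1.6  2.4  4.8] t [-57.8  24.4] hmin 20.6
side4 0.04 52 s [-4.1 -3.8 -0.9  3.1  5.3] t [-57.3  13.3] hmin 40.6
side4 0.065 11 s [-3.2 -1.6  2.   4.3  6.4] t [-25.1  16.1] hmin 65.3
```

```bash
python3 -m handwheel '[0.006,0.01,-0.12,0,0,0,0,0,-0.12,0,0,0,0,0,-0.07,0,0,0,0,0,0,0,0,0]'; python3 -m handwheel '[0,0,-0.03,0,0,0,0,0,-0.03,0,0,0,0,0,-0.03,0,0,0,0,0,0,0,0,0]';python3 -m handwheel '[0,0,-0.03,0,0,0,0,0,-0.03,0,0,0,0,0,-0.03,0,0,0,0,0,0,0,0,0]'
```

```text
time: 6.82
eef_pos: [0.4743, 0.3968, 0.1591]
tcp_rot: [0.999, -0.033, -0.003, 0.002]
contact_force: [-0.5, -0.5, -1.1]
opening: 0.511
finger_force: 41.7
time: 7.15
eef_pos: [0.4756, 0.3983, 0.1485]
tcp_rot: [0.999, -0.032, -0.0, 0.0]
contact_force: [-0.2, -0.4, -1.0]
opening: 0.511
finger_force: 41.7
time: 7.48
eef_pos: [0.4751, 0.3981, 0.134]
tcp_rot: [0.999, -0.032, -0.001, 0.001]
contact_force: [0.2, -0.7, -1.1]
opening: 0.512
finger_force: 41.7
```

It's 25 mm into the grooves with no contact force, so I keep going down.

```bash
python3 -m handwheel '[0,0,-0.04,0,0,0,0,0,-0.04,0,0,0,0,0,-0.04,0,0,0,0,0,-0.04,0,0,0,0,0,0,0,0,0]'; python3 -m handwheel '[0,0,-0.03,0,0,0,0,0,-0.02,0,0,0,0,0,0,0,0,0,0,0,0,0,0,0]'; python3 -m handwheel '[0,0,-0.015,0,0,0,0,0,0,0,0,0,0,0,0,0,0,0]'
```

```text
time: 7.9
eef_pos: [0.4748, 0.3979, 0.1093]
tcp_rot: [0.999, -0.032, -0.001, 0.001]
contact_force: [0.6, -0.7, -1.3]
opening: 0.508
finger_force: 41.7
time: 8.23
eef_pos: [0.4757, 0.3984, 0.1038]
tcp_rot: [0.999, -0.032, -0.0, 0.0]
contact_force: [0.1, -0.3, -1.0]
opening: 0.509
finger_force: 41.7
time: 8.48
eef_pos: [0.4757, 0.3985, 0.1017]
tcp_rot: [0.999, -0.032, 0.0, -0.0]
contact_force: [-0.3, 1.0, 0.4]
opening: 0.507
finger_force: 41.7
```

```bash
python3 -m handwheel '[0,0,-0.012,0,0,0,0,0,0,0,0,0,0,0,0,0,0,0]'; python3 -m handwheel '[0,0,-0.012,0,0,0,0,0,0,0,0,0,0,0,0,0,0,0]'
```

```text
time: 8.73
eef_pos: [0.4757, 0.3984, 0.0998]
tcp_rot: [0.999, -0.032, -0.0, 0.0]
contact_force: [-0.5, 0.1, 0.1]
opening: 0.516
finger_force: 41.7
time: 8.98
eef_pos: [0.4761, 0.3987, 0.0987]
tcp_rot: [0.999, -0.032, 0.001, -0.0]
contact_force: [0.1, 0.1, 1.1]
opening: 0.51
finger_force: 41.8
```

```bash
python3 -m handwheel '[0,0,-0.01,0,0,0,0,0,0,0,0,0,0,0,0,0,0,0]'; python3 -m handwheel '[0,0,-0.008,0,0,0,0,0,0,0,0,0,0,0,0,0,0,0]'
```

```text
time: 9.23
eef_pos: [0.4763, 0.3988, 0.0987]
tcp_rot: [0.999, -0.032, 0.0, -0.0]
contact_force: [-2.1, -1.2, 7.7]
opening: 0.513
finger_force: 42.6
time: 9.48
eef_pos: [0.4765, 0.3988, 0.0986]
tcp_rot: [0.999, -0.032, 0.0, -0.0]
contact_force: [-3.4, -2.6, 11.5]
opening: 0.509
finger_force: 43.1
```

The contact force rose to 11.5 N at z = 0.0986, right where the floor should be (0.0985). I release it and go up.

```bash
python3 -m handwheel '[0,0,0.012,0,0,0,0,0,0,0,0,0]'; python3 -m handwheel '[0,0,0,0,0,0,0,0,0,0,0,0,0,0,0,0,0,0,0,0,0,0,0,0,0,0,0,0,0,0]' 1; python3 -m handwheel '[0,0,0.05,0,0,0,0,0,0.1,0,0,0,0,0,0.2,0,0,0,0,0,0.2,0,0,0,0,0,0.2,0,0,0]'; python3 -m handwheel '[0,-0.2,0.1,0,0,0,0,-0.25,0,0,0,0,0,-0.25,0,0,0,0,0,-0.25,0,0,0,0,0,-0.25,0,0,0,0]';python3 -m handwheel '[0,-0.25,0,0,0,0,0,-0.25,0,0,0,0,0,-0.25,0,0,0,0,0,0,0,0,0,0,0,0,0,0,0,0]'; python3 - <<'E'
from h import *
p,d=imaging.read_camera("side");q,e=imaging.read_camera("top");np.savez("pics/top5.npz",p=q,d=e);np.savez("pics/side5.npz",p=p,d=d)
cv2.imwrite("pics/s5.png",np.hstack([cv2.resize(p[150:350,250:450],(400,400),interpolation=2),cv2.resize(q[180:400,150:370],(400,400),interpolation=2)]))
X=xyz("top",e);Y=xyz("side",d)
for nm,X in(("top",X),("side",Y)):
  U=X[...,:2]-[.4753,.397];a=np.radians(-3.73);s=U[...,0]*np.cos(a)+U[...,1]*np.sin(a);t=-U[...,0]*np.sin(a)+U[...,1]*np.cos(a);h=X[...,2]
  for lo,hi in((.062,.08),(.112,.13)):
    m=(abs(s)<.015)&(abs(t)<(.048 if lo<.1 else .03))&(h>lo)&(h<hi)
    if m.sum():print(nm,lo,m.sum(),np.round(1e3*np.percentile(s[m],[3,50,97]),1),np.round(1e3*np.percentile(t[m],[3,97]),1),np.round(1e3*np.percentile(h[m],[50,90,97]),1))
E
```

```text
time: 9.65
eef_pos: [0.4764, 0.3987, 0.0986]
tcp_rot: [0.999, -0.032, 0.001, -0.0]
contact_force: [-0.9, -0.5, 6.4]
opening: 0.507
finger_force: 42.4
time: 10.07
eef_pos: [0.4754, 0.3983, 0.0965]
tcp_rot: [0.999, -0.032, -0.0, 0.0]
contact_force: [-0.9, -0.3, -0.2]
opening: 1.001
finger_force: 0.0
time: 10.48
eef_pos: [0.4755, 0.3983, 0.211]
tcp_rot: [0.999, -0.032, -0.0, 0.0]
contact_force: [0.0, -0.4, 1.2]
opening: 0.996
finger_force: 0.0
time: 10.9
eef_pos: [0.4754, 0.2171, 0.2255]
tcp_rot: [0.999, -0.032, 0.001, -0.0]
contact_force: [0.2, -0.5, -0.5]
opening: 0.998
finger_force: 0.0
time: 11.32
eef_pos: [0.4759, 0.1043, 0.2253]
tcp_rot: [0.999, -0.034, 0.001, -0.0]
contact_force: [-0.4, 0.7, 0.2]
opening: 0.997
finger_force: 0.0
top 0.062 248 [-5.5 -2.7  4.5] [-46.3  46.1] [72.  75.2 77.1]
top 0.112 194 [-5.3 -0.7  4.4] [-19.8  22.4] [119.8 122.1 123.3]
side 0.062 56 [-2.6  0.9  7. ] [-46.4  22.7] [73.9 77.9 79.1]
side 0.112 69 [-2.5  2.3  7.2] [-20.9  22.2] [121.5 123.1 123.6]
```

View pics/s5.png

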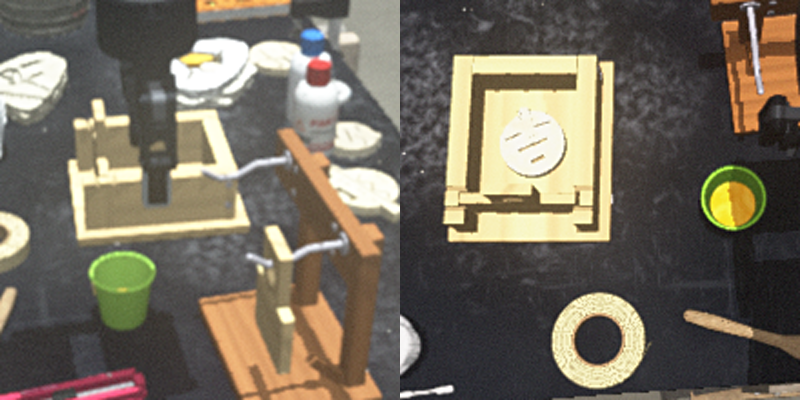

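The board stands in both grooves (top crop 517,198), with its panel top level with the walls at 72.0 mm and its tab top at 119.8 mm. The expected heights are 72 and 120 mm. The narrow board, cup and tape haven't moved, and the gripper is clear.

```bash
python3 -c "
from plant import ctrl
print(ctrl.sign_off())"
```

```text
the job is handed in; nothing more can be done
None
```

The wide board is fully home in both grooves (tab top measured at 119.8 mm, 120 mm expected) and released, the narrow board, cup and tape roll look unmoved in the last pictures, and the job is handed in, though sign-off returned no verdict.

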